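Uncover the fixture block and fit its setting pins

TASK

Get the bracket fixture ready: lift its cover plate level and straight up off the two dowels and lay it flat in the middle of the black rubber mat, lengthwise. Then take the pins that are in the wooden rack, the thickest first and the thinnest last, and fit each into the bore of its own size: start the foot into the bore with the pin leaning about ten degrees, so that one edge goes in first, then straighten it and slide it down fully home, until its collar sits on the block. Let go of everything, and leave the tape, the tin and the hose coupler alone; if the plate gets knocked out of place on the mat, put it right again.

Things in the scene. Friction and masses are not known exactly. Their poses are not given: they have to be found in the camera images.
- plate_grip (a point): centre of the black bar handle of the aluminium cover plate (76 x 208 x 8 mm, 0.35 kg, its holes fit the dowels with 1 mm play all round). The bar is 16 mm thick along the plate's x, 76 mm long along its y (its long side), 22 mm high; its centre is 37 mm above the plate's underside. z is up. At the start the plate sits on the fixture block, this point above the middle bore
- mat_top (a point): centre of the upper face of the flat black rubber mat, 240 mm along its x, 110 mm along its y, 3 mm thick, stuck to the table; the parking place of the cover plate. The plate's long side (its y) goes along the mat's long side (its x), either way round
- fixture: steel fixture block bolted to the table, 80 mm along its x, 214 mm along its y (the row of bores), 48 mm high; a low foot, 12 mm high, sticks out 19 mm at each end. Origin at the centre of its underside. Two upright dowels of 10 mm diameter stand 24 mm above its top, at y = +95 and -95 mm. Three blind bores 42 mm deep lie in a row along y, 62 mm apart
- rack: wooden pin rack fixed to the table, 206 mm along its x, 72 mm along its y, 48 mm high, with three like 30 mm holes in a row along x, 62 mm apart. Origin at the centre of its underside. The pins hang in the holes by their collars, in any order; a hole may be empty
- bore_large (a point): centre of the mouth of the large bore (bore 27.6 mm across, 42 mm deep, straight down) in the block's top face, in the middle. Axes as the block's, z up
- grip_large (a point): centre of the square head of the large pin (steel, 0.2 kg): head 30 x 30 mm, 48 mm high, flat sides facing the pin's x and y; z up along the pin. Below it a round collar, 40 mm across, 6 mm thick, underside 30 mm below this point, then the round shank, 26 mm across, 36 mm long, its foot chamfered 2 mm. In any hole of the rack at the start, or absent (None)
- foot_large (a point): centre of the flat foot of the large pin's shank, 66 mm below the centre of its head along the pin; 36 mm below the underside of the collar. Home, it is 36 mm below the mouth of the bore
- bore_medium (a point): centre of the mouth of the medium bore (bore 22.6 mm across, 42 mm deep, straight down) in the block's top face, 62 mm towards the block's +y end. Axes as the block's, z up
- grip_medium (a point): centre of the square head of the medium pin (steel, 0.2 kg): head 24 x 24 mm, 48 mm high, flat sides facing the pin's x and y; z up along the pin. Below it a round collar, 40 mm across, 6 mm thick, underside 30 mm below this point, then the round shank, 21 mm across, 36 mm long, its foot chamfered 2 mm. In any hole of the rack at the start, or absent (None)
- foot_medium (a point): centre of the flat foot of the medium pin's shank, 66 mm below the centre of its head along the pin; 36 mm below the underside of the collar. Home, it is 36 mm below the mouth of the bore
- bore_small (a point): centre of the mouth of the small bore (bore 17.6 mm across, 42 mm deep, straight down) in the block's top face, 62 mm towards the block's -y end. Axes as the block's, z up
- grip_small (a point): centre of the square head of the small pin (steel, 0.2 kg): head 18 x 18 mm, 48 mm high, flat sides facing the pin's x and y; z up along the pin. Below it a round collar, 40 mm across, 6 mm thick, underside 30 mm below this point, then the round shank, 16 mm across, 36 mm long, its foot chamfered 2 mm. In any hole of the rack at the start, or absent (None)
- foot_small (a point): centre of the flat foot of the small pin's shank, 66 mm below the centre of its head along the pin; 36 mm below the underside of the collar. Home, it is 36 mm below the mouth of the bore
- tape: roll of masking tape, 98 mm across, 24 mm high, a bystander; origin at the centre of its underside
- tin: flat wax tin, 67 x 95 x 28 mm, a bystander; origin at the centre of its underside
- coupler: air hose coupler, 24 x 73 x 23 mm, lying down, a bystander; origin at the centre of its underside
Not all that is in view belongs to the job. Leave any pink look-alike of the part that bears plate_grip alone.

How it is judged:
On the way, in this order (a step that is already met when the one before it is completed fails the run):
1. the cover plate is lifted level and straight up, clear of the dowels (within 25 mm of straight above its seat, within 6 degrees of level) (z of plate_grip in the frame of bore_large above 0.063 m and horizontal distance between plate_grip and bore_large below 0.025 m and angle between plate_grip's own z axis and vertical below 0.105 rad), for 0.1 s.
2. the plate lies flat on the mat, centred to 25 mm and its long side along the mat's to 11 degrees (horizontal distance between plate_grip and mat_top below 0.025 m and height (world z) of plate_grip below 0.043 m and angle between plate_grip's own z axis and vertical below 0.05 rad and angle between the y axis of plate_grip and the x axis of mat_top, either way round below 0.2 rad), for 0.2 s.
3. the large pin's foot is in the mouth of its bore, at least 1 mm deep, while the pin leans 4 degrees or more (z of foot_large in the frame of bore_large between -0.02 and -0.001 m and horizontal distance between foot_large and bore_large below 0.006 m and angle between foot_large's own z axis and vertical above 0.07 rad), for 0.05 s.
4. the large pin is upright and home, its collar on the block (z of foot_large in the frame of bore_large below -0.0335 m and horizontal distance between foot_large and bore_large below 0.004 m and angle between foot_large's own z axis and vertical below 0.05 rad), for 0.2 s.
5. the medium pin's foot is in the mouth of its bore, at least 1 mm deep, while the pin leans 4 degrees or more (z of foot_medium in the frame of bore_medium between -0.02 and -0.001 m and horizontal distance between foot_medium and bore_medium below 0.006 m and angle between foot_medium's own z axis and vertical above 0.07 rad), for 0.05 s.
6. the medium pin is upright and home, its collar on the block (z of foot_medium in the frame of bore_medium below -0.0335 m and horizontal distance between foot_medium and bore_medium below 0.004 m and angle between foot_medium's own z axis and vertical below 0.05 rad), for 0.2 s.
7. the small pin's foot is in the mouth of its bore, at least 1 mm deep, while the pin leans 4 degrees or more (z of foot_small in the frame of bore_small between -0.02 and -0.001 m and horizontal distance between foot_small and bore_small below 0.006 m and angle between foot_small's own z axis and vertical above 0.07 rad), for 0.05 s.
8. the small pin is upright and home, its collar on the block (z of foot_small in the frame of bore_small below -0.0335 m and horizontal distance between foot_small and bore_small below 0.004 m and angle between foot_small's own z axis and vertical below 0.05 rad), for 0.2 s.
At the end, for the whole second after the job is handed in: The cover plate lies flat on the mat (centre within 25 mm of the mat's centre, long side within 11 degrees of the mat's) and every pin that was there stands upright in the bore of its own size with its collar on the block (foot at least 33.5 mm down, within 3 degrees of upright), all released (all of step 2 and all of step 4 and all of step 6 and all of step 8); the robot touches nothing.
It fails at once if the tape, the tin or the hose coupler is moved by more than 30 mm (distance of any of tape, tin, coupler from where it was at the start of the episode above 0.03 m).
Of pin_large, pin_medium, pin_small only 2 to 3 are there at a start; the rules pass over those that are not, and their reading is None.
At some moment in a run one of plate may be knocked a few centimetres aside while the robot is not near it.
It also fails if it takes over 210 s, if anything falls off the work surface, if the arm or the gripper's body presses on something with over 40 N, if the wrist force passes 120 N, or if a joint passes its speed limit or range.

ROBOT

A 6-joint arm with a two-finger parallel gripper is mounted at the origin on the work surface; the furniture and walls round the work are solid. World frame = base frame: x ahead of the robot, y to its left, z up, the work surface at z = 0. Lengths are in m, angles in rad, forces in N, time in s.
With the tool pointing down it reaches from about 0.275 to 0.85 m from the base axis. Payload 19 kg.
Tool frame: the origin (TCP) lies at the very end of the fingers, on their centre line; the grasp point (between the pads) lies 19 mm behind it; z points along the fingers, y is the line along which they close (so a half turn about z gives the same grasp; the last joint's range is limited). The gripper opens to 85 mm and grips with 20 to 120 N. Pads are 22 mm wide; open, the fingers measure 114 mm over their backs; the gripper's body (76 mm by 85 mm) begins 54 mm behind the grasp point. The pads swing forward as they close: fully open they stand 13 mm farther back than shut.
Start: joints at [0.966, 0.15, 1.437, -0, 1.554, -0.134], TCP at [0.261, 0.512, 0.201] pointing down, gripper open.
Joint ranges: [-2.8, 2.8], [-0.68, 2.1], [0.12, 2.68], [-1.39, 4.53], [0.16, 2.79], [-2.81, 2.81]. Speed limits (rad/s): [1.89, 1.89, 2.22, 3.01, 3.01, 3.01].

INTERFACE

Orientations are given as a unit quaternion [w, x, y, z].
In Python, from rig import sensors, cams, ctrl gives the robot as it stands.
- The arm moves only by the tool carry_out, never from a script. Its argument "series" is a list of rows, each a list of 2 entries, a list of its own where there are three numbers: the shift along the world's x, y, z in units of 40 mm (1.0 is 40 mm), then the turn, a rotation vector about the world's x, y, z in degrees. A call has 1 to 8 rows; each row is the pose to reach, as a shift and turn from the pose commanded when the call began; what a row does not reach only later rows make up. A row lasts 1/12 s, in which the tool goes at most 41.7 mm and 7.16 degrees, less where a joint would pass 70% of its speed; a pose out of reach is approached as far as the arm can. A call with a gripper value outside its range is refused whole. "fingers" is the closure, from 0 (fully open) to 1 (shut), set as the call begins (left out, the last holds). The fingers move at their own pace and stop on an object; "newtons" is the grip in N (left out, the last holds). Time passes only in rows, so rows that repeat a pose let the fingers close. It gives the time, the measured TCP pose, the force, the opening and the grip force at its end, in the units of the state.
- sensors.observe(): the state, without advancing time (a new reading comes with each control period).
- cams.capture(name): name is "side" or "top" or "wrist"; returns (picture, depth): 384x512x3 uint8, blue, green, red; 384x512 float32, m along the optical axis (not along the pixel's ray), 0 where there is no reading.
- cams.get_calibration(name): a dict with "K" (3x3 intrinsics, pixels), "rvec" (rotation vector, rad) and "tvec" (3), from world to camera coordinates, as OpenCV has them. Camera axes: x right, y down, z forward; pixel columns grow to the right and rows downward; lengths in m; the calibration is good to about 2 mm. The wrist camera is an equidistant fisheye: a pixel r from the principal point sees the ray r / f radians off the axis. A picture is of the moment at which its call begins: read the wrist's pose just before it. get_calibration takes no time and is no camera call; for the wrist camera it gives the pose at the moment of the call.
- ctrl.hand_in(): hands the job in; it is judged then, once.
The state is a dict: "clock": time; "joints": joint angles; "qvel": joint speeds; "effort": joint torques, N m; "eef_pos": TCP position; "orientation": TCP orientation; "force": force on the tool from outside, world axes, zero at the start; "ft_torque": the same for the moment, N m; "width": finger opening in m; "finger_force": force on a finger pad.
Only numpy, scipy, OpenCV 4.12 (cv2) and the standard library are available. Lean on these libraries where they do the work, as an engineer would, in place of code of your own. Each camera call takes 0.05 s, during which the arm holds its last target. There are 200 camera calls.

## Working session

There is one attempt and no reset: what is moved stays moved. The work goes in short steps, Python scripts to look and compute and a tool call to move; the robot and the scene stay as the last step left them, time stands still between calls to the robot, and variables do not carry over. Pictures are saved under pics/ and viewed, at most 14 in all, crops included, and the job is handed in when it is done.

Besides the shell and the picture viewer there is one more tool, called after "Call:" in YAML: its name, and indented under it one key for each argument. carry_out: Moves the arm, as the interface text tells. Its arguments: {"type":"object","properties":{"series":{"type":"array","items":{"type":"array"}},"fingers":{"type":"number"},"newtons":{"type":"number"}},"required":["series"]}

```bash
ls; mkdir -p pics; cat > h.py <<'E'
import numpy as np, cv2
from rig import sensors, cams, ctrl
def cap(n):
    c=cams.get_calibration(n); im,d=cams.capture(n)
    return im,d,np.array(c['K']),cv2.Rodrigues(np.array(c['rvec'],float))[0],np.array(c['tvec'],float).ravel()
def cloud(d,K,R,t,fish=False):
    h,w=d.shape; u,v=np.meshgrid(np.arange(w),np.arange(h))
    x=(u-K[0,2])/K[0,0]; y=(v-K[1,2])/K[1,1]
    if fish:
        r=np.hypot(x,y)+1e-9; s=np.tan(np.minimum(r,1.5))/r; x=x*s; y=y*s
    P=np.stack([x*d,y*d,d],-1)
    return (P-t)@R
def proj(p,K,R,t):
    q=R@np.array(p)+t; return K[:2,:2]@(q[:2]/q[2])+K[:2,2]
def st():
    s=sensors.observe(); print({k:np.round(s[k],3).tolist() for k in ['clock','joints','eef_pos','orientation','force','width','finger_force']})
    return s
E
python3 - <<'E'
from h import *
st()
for n in ['top','side']:
    im,d,K,R,t=cap(n); np.savez(n,im=im,d=d,K=K,R=R,t=t); cv2.imwrite(f'pics/{n}0.png',im)
    print(n,K.tolist(),(-R.T@t).round(3),R.round(2).tolist())
E
```

```text
pics
{'clock': 0.0, 'joints': [0.966, 0.151, 1.438, -0.0, 1.554, -0.134], 'eef_pos': [0.261, 0.512, 0.201], 'orientation': [-0.0, 0.233, 0.972, -0.001], 'force': [0.328, -0.336, 0.385], 'width': 0.086, 'finger_force': 0.0}
top [[491.77678425323137, 0.0, 248.62987722047237], [0.0, 491.77678425323137, 199.11085897286034], [0.0, 0.0, 1.0]] [ 4.270e-01 -1.000e-03  1.498e+00] [[-0.02, -1.0, -0.01], [-1.0, 0.02, -0.06], [0.06, 0.01, -1.0]]
side [[353.4904515166009, 0.0, 252.32328984768282], [0.0, 353.4904515166009, 193.1911903391428], [0.0, 0.0, 1.0]] [ 0.173 -0.688  0.558] [[0.88, -0.47, -0.01], [-0.25, -0.45, -0.86], [0.4, 0.76, -0.52]]
```

View pics/top0.png

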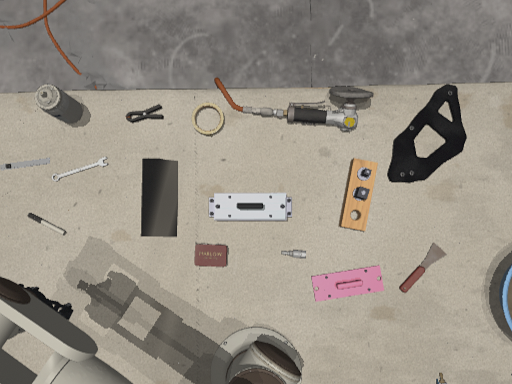

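View pics/side0.png

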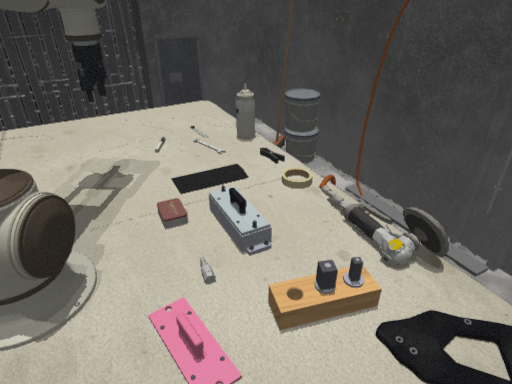

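The top view shows the mat at (160,197), the fixture with its plate at (250,207) and the rack at (358,195). The rack holds two pins, at (364,174) and (361,193), and its lower hole is empty. Also there are the tape (208,119), the tin (211,254), the coupler (294,253) and the pink decoy (348,283).

```bash
python3 - <<'E'
from h import *
z=np.load('top.npz'); im,d=z['im'],z['d']; P=cloud(d,z['K'],z['R'],z['t'])
hsv=cv2.cvtColor(im,cv2.COLOR_BGR2HSV)
def rect(name,m):
    pts=P[m][:,:2].astype(np.float32); r=cv2.minAreaRect(pts); print(name,np.round(r[0],4),np.round(r[1],4),round(r[2],1),'z',np.median(P[m][:,2]).round(4),m.sum(),'med',np.median(pts,0).round(4))
def box(u0,u1,v0,v1):
    b=np.zeros(d.shape,bool); b[v0:v1,u0:u1]=1; return b
Z=P[...,2]; 
rect('mat',box(130,190,148,245)&(hsv[...,2]<100))
rect('plate',box(195,305,180,235)&(Z>.045)&(Z<.075))
rect('bar',box(195,305,180,235)&(Z>.08))
rect('block',box(195,305,180,235)&(Z>.008))
rect('rack',box(330,385,150,240)&(Z>.035)&(Z<.056))
rect('pinA',box(330,385,150,183)&(Z>.085)); rect('pinB',box(330,385,183,210)&(Z>.085))
print(np.median(Z[300:330,200:240]), Z[180:190,230:240].mean())
E
```

```text
mat [0.5286 0.1695] [0.3457 0.2387] 88.7 z 0.0029 2760 med [0.5284 0.287 ]
plate [0.4947 0.0113] [0.2103 0.0801] 89.0 z 0.0555 1792 med [0.4934 0.0122]
bar [0.465  0.0113] [0.0717 0.0757] 89.0 z 0.0956 181 med [0.4938 0.0036]
block [0.4972 0.0084] [0.1621 0.3208] 0.1 z 0.0553 2273 med [0.4936 0.0091]
rack [ 0.5253 -0.3123] [0.0734 0.2064] 77.8 z 0.0479 1438 med [ 0.5175 -0.3094]
pinA [ 0.5124 -0.1657] [0.0216 0.3703] 24.1 z 0.1003 54 med [ 0.5826 -0.325 ]
pinB [ 0.4882 -0.1633] [0.0391 0.3446] 14.2 z 0.1011 135 med [ 0.5247 -0.3095]
-0.0003571427752630493 0.0028704276563465614
```

Call:
carry_out:
  series:
    - [[5.8,-12.5,2.5],[0,0,-62]]
    - [[5.8,-12.5,2.5],[0,0,-62]]
    - [[5.8,-12.5,2.5],[0,0,-62]]
    - [[5.8,-12.5,2.5],[0,0,-62]]
    - [[5.8,-12.5,2.5],[0,0,-62]]
    - [[5.8,-12.5,2.5],[0,0,-62]]
    - [[5.8,-12.5,2.5],[0,0,-62]]
    - [[5.8,-12.5,2.5],[0,0,-62]]
  fingers: 0

```text
clock: 0.77
eef_pos: [0.399, 0.213, 0.2612]
orientation: [-0.0, 0.673, 0.74, 0.0]
force: [1.4, 0.8, -0.3]
width: 0.0853
finger_force: 0.0
```

Call:
carry_out:
  series:
    - [[2.4,-5.0,1],[0,0,-5]]
    - [[2.4,-5.0,1],[0,0,-5]]
    - [[2.4,-5.0,1],[0,0,-5]]
    - [[2.4,-5.0,1],[0,0,-5]]
    - [[2.4,-5.0,1],[0,0,-5]]
    - [[2.4,-5.0,1],[0,0,-5]]
    - [[2.4,-5.0,1],[0,0,-5]]
    - [[2.4,-5.0,1],[0,0,-5]]

```text
clock: 1.43
eef_pos: [0.495, 0.0141, 0.3004]
orientation: [-0.0, 0.703, 0.711, -0.0]
force: [-0.2, 0.3, -0.8]
width: 0.0856
finger_force: 0.0
```

```bash
python3 - <<'E'
from h import *
st()
im,d,K,R,t=cap('wrist'); cv2.imwrite('pics/w1.png',im); np.savez('w1',im=im,d=d,K=K,R=R,t=t)
print(K.tolist(),(-R.T@t).round(3),R.round(2).tolist())
P=cloud(d,K,R,t,True); Z=P[...,2]
for n,m in (('plate',(Z>.05)&(Z<.062)),('bar',(Z>.085)&(Z<.1)),('rack',(Z>.04)&(Z<.0495)),('mat',(Z>.001)&(Z<.02)&(cv2.cvtColor(im,6)<90))):
    m=cv2.morphologyEx(m.astype(np.uint8),cv2.MORPH_OPEN,np.ones((3,3)))
    k,l,s,c=cv2.connectedComponentsWithStats(m)
    for i in range(1,k):
        if s[i,4]>60:
            r=cv2.minAreaRect(P[l==i][:,:2].astype(np.float32)); print(n,s[i,4],c[i].round(),np.round(r[0],4),np.round(r[1],4),round(r[2],2),np.median(Z[l==i]).round(4))
E
```

```text
{'clock': 1.433, 'joints': [-0.127, -0.031, 1.432, 0.0, 1.741, -0.138], 'eef_pos': [0.495, 0.014, 0.3], 'orientation': [-0.0, 0.703, 0.711, -0.0], 'force': [-0.188, 0.341, -0.771], 'width': 0.086, 'finger_force': 0.0}
[[297.3186396354542, 0.0, 249.96573326774157], [0.0, 297.3186396354542, 191.53389943361174], [0.0, 0.0, 1.0]] [0.494 0.08  0.473] [[1.0, 0.01, -0.0], [0.01, -0.97, 0.26], [0.0, -0.26, -0.97]]
plate 6607 [251. 158.] [0.4956 0.0099] [0.2087 0.0756] 89.69 0.0556
plate 91 [ 16. 151.] [0.0733 0.0389] [0.006  0.0513] 27.03 0.0549
bar 676 [250. 167.] [0.4941 0.0102] [0.0157 0.074 ] 0.49 0.0951
bar 340 [  6. 179.] [ 0.0693 -0.0116] [0.1235 0.0292] 81.27 0.0919
rack 538 [406. 250.] [ 0.7753 -0.1452] [0.0753 0.0442] 79.76 0.0437
mat 2996 [275.  10.] [0.5287 0.2505] [0.2346 0.05  ] 2.61 0.0027
mat 253 [420.   8.] [0.7868 0.2918] [0.0359 0.0339] 8.03 0.0127
mat 344 [12. 43.] [0.0133 0.2559] [0.0706 0.0644] 73.54 0.0022
mat 174 [ 9. 74.] [0.0112 0.1905] [0.0272 0.0868] 47.84 0.0019
mat 215 [427.  88.] [0.7933 0.1437] [0.0213 0.0673] 17.32 0.0114
mat 98 [388.  94.] [0.7182 0.1236] [0.0125 0.0443] 13.32 0.0118
mat 806 [ 16. 115.] [0.0292 0.1068] [0.0548 0.1239] 64.2 0.0126
mat 68 [454. 118.] [0.8629 0.0979] [0.0494 0.0074] 25.77 0.0119
mat 244 [ 22. 213.] [ 0.0179 -0.0996] [0.0987 0.0275] 19.67 0.0148
mat 330 [252. 307.] [ 0.505  -0.2724] [0.0042 0.1442] 77.89 0.0122
```

Call:
carry_out:
  series:
    - [[0,-0.1,-2],[0,0,-0.5]]
    - [[0,-0.1,-4],[0,0,-0.5]]
    - [[0,-0.1,-5],[0,0,-0.5]]
    - [[0,-0.1,-5.5],[0,0,-0.5]]
    - [[0,-0.1,-5.8],[0,0,-0.5]]
    - [[0,-0.1,-5.8],[0,0,-0.5]]
    - [[0,-0.1,-5.8],[0,0,-0.5]]
    - [[0,-0.1,-5.8],[0,0,-0.5]]

```text
clock: 2.15
eef_pos: [0.4943, 0.0118, 0.069]
orientation: [-0.001, 0.705, 0.709, -0.0]
force: [0.4, -0.5, 1.4]
width: 0.0853
finger_force: 0.0
```

Call:
carry_out:
  series:
    - [[0,0,0],[0,0,0]]
    - [[0,0,0],[0,0,0]]
    - [[0,0,0],[0,0,0]]
    - [[0,0,0],[0,0,0]]
    - [[0,0,0],[0,0,0]]
    - [[0,0,0],[0,0,0]]
    - [[0,0,0],[0,0,0]]
    - [[0,0,0],[0,0,0]]
  fingers: 1
  newtons: 60

```text
clock: 2.82
eef_pos: [0.4949, 0.0109, 0.0689]
orientation: [-0.0, 0.706, 0.709, -0.0]
force: [0.5, -0.3, 0.4]
width: 0.0001
finger_force: 0.0
```

```bash
python3 - <<'E'
from h import *
st()
a=cap('wrist')[0]; b=cap('side')[0]
b=cv2.resize(b[140:270,170:320],None,fx=3,fy=3); b=cv2.copyMakeBorder(b,0,max(0,384-b.shape[0]),0,0,0)[:384]
cv2.imwrite('pics/w2.png',np.hstack([a[:, 100:400],b]))
E
```

```text
{'clock': 2.817, 'joints': [-0.134, 0.069, 1.803, -0.0, 1.269, -0.138], 'eef_pos': [0.495, 0.011, 0.069], 'orientation': [-0.0, 0.706, 0.709, -0.0], 'force': [0.516, -0.277, 0.374], 'width': 0.0, 'finger_force': 0.0}
```

View pics/w2.png

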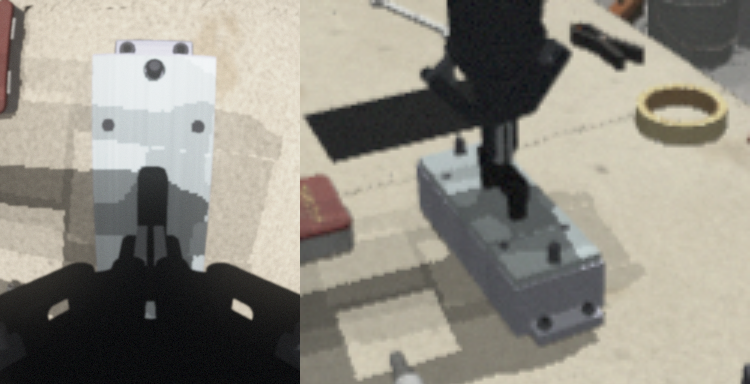

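The wrist view (left) shows the fingers on the bar at about (150,235), but the width reads 0. I'll test this with a small lift.

Call:
carry_out:
  series:
    - [[0,0,0.2],[0,0,0]]
    - [[0,0,0.4],[0,0,0]]
    - [[0,0,0.5],[0,0,0]]
    - [[0,0,0.5],[0,0,0]]
    - [[0,0,0.5],[0,0,0]]

```text
clock: 3.33
eef_pos: [0.4951, 0.0109, 0.0893]
orientation: [0.0, 0.706, 0.709, 0.0]
force: [0.2, 0.3, -0.5]
width: 0.0
finger_force: 0.0
```

```bash
python3 - <<'E'
from h import *
st()
im,d,K,R,t=cap('wrist')
P=cloud(d,K,R,t,True); Z=P[...,2]
print(Z[[70,100,200],252], Z[[180,200,215],252])
print(cams.get_calibration('wrist')['tvec'])
cv2.imwrite('pics/w3.png',cv2.resize(im[150:330,160:350],None,fx=4,fy=3))
E
```

```text
{'clock': 3.333, 'joints': [-0.134, 0.051, 1.779, 0.0, 1.311, -0.138], 'eef_pos': [0.495, 0.011, 0.089], 'orientation': [0.0, 0.706, 0.709, 0.0], 'force': [0.236, 0.344, -0.533], 'width': 0.0, 'finger_force': 0.0}
[0.07170634 0.05611016 0.09686674] [0.09521026 0.09686674 0.09591977]
[-0.49432558  0.00375353  0.27209987]
```

View pics/w3.png

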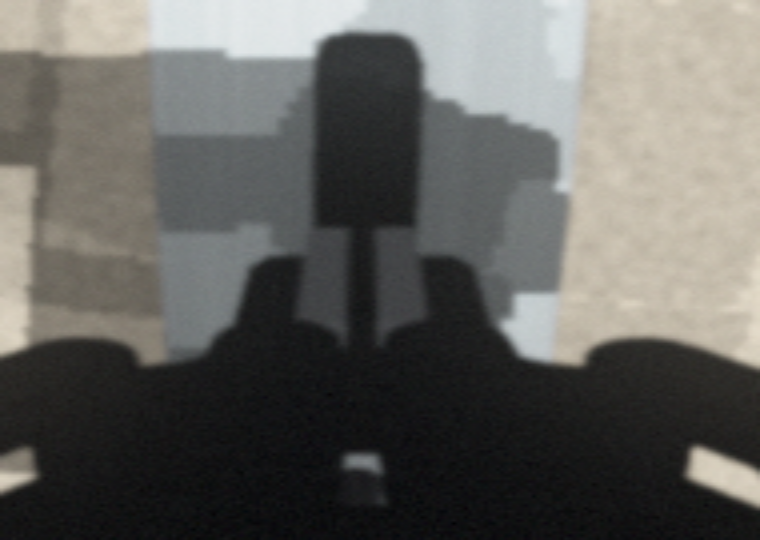

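```bash
python3 - <<'E'
from h import *
im,d,K,R,t=cap('wrist')
P=cloud(d,K,R,t,True)
for v in range(205,262,5):
    print(v,[ (round(float(P[v,u,0]),3),round(float(P[v,u,1]),3),round(float(P[v,u,2]),3)) for u in (232,242,250,258,270)])
E
```

```text
205 [(0.481, 0.011, 0.054), (0.49, 0.024, 0.095), (0.494, 0.024, 0.095), (0.499, 0.024, 0.095), (0.509, 0.012, 0.056)]
210 [(0.481, 0.008, 0.056), (0.49, 0.021, 0.095), (0.494, 0.021, 0.096), (0.499, 0.021, 0.096), (0.509, 0.008, 0.056)]
215 [(0.481, 0.004, 0.055), (0.49, 0.018, 0.096), (0.494, 0.018, 0.096), (0.499, 0.018, 0.096), (0.509, 0.004, 0.056)]
220 [(0.481, -0.0, 0.056), (0.49, 0.015, 0.095), (0.494, 0.015, 0.097), (0.499, 0.015, 0.095), (0.509, -0.0, 0.056)]
225 [(0.481, -0.003, 0.058), (0.49, 0.011, 0.094), (0.494, 0.012, 0.096), (0.499, 0.011, 0.095), (0.509, -0.004, 0.055)]
230 [(0.481, -0.008, 0.055), (0.49, 0.022, 0.127), (0.494, 0.022, 0.128), (0.498, 0.022, 0.127), (0.509, -0.008, 0.056)]
235 [(0.485, 0.018, 0.126), (0.491, 0.022, 0.135), (0.494, 0.022, 0.134), (0.498, 0.022, 0.133), (0.504, 0.018, 0.125)]
240 [(0.486, 0.018, 0.131), (0.491, 0.022, 0.14), (0.494, 0.022, 0.139), (0.498, 0.022, 0.14), (0.504, 0.018, 0.132)]
245 [(0.486, 0.018, 0.138), (0.491, 0.022, 0.145), (0.494, 0.022, 0.146), (0.498, 0.022, 0.146), (0.504, 0.018, 0.137)]
250 [(0.487, 0.019, 0.143), (0.491, 0.022, 0.15), (0.494, 0.022, 0.151), (0.498, 0.023, 0.151), (0.503, 0.019, 0.143)]
255 [(0.487, 0.018, 0.147), (0.491, 0.022, 0.154), (0.494, 0.022, 0.155), (0.498, 0.022, 0.154), (0.503, 0.018, 0.147)]
260 [(0.488, 0.024, 0.163), (0.491, 0.023, 0.16), (0.494, 0.02, 0.156), (0.497, 0.023, 0.16), (0.502, 0.026, 0.165)]
```

The fingertips show in depth at z≈0.124 while eef reads 0.089, so the real tip is about 35 mm higher than reported. I'll allow for that.

Call:
carry_out:
  series:
    - [[0,0,0],[0,0,0]]
    - [[0,0,0],[0,0,0]]
    - [[0,0,0],[0,0,0]]
    - [[0,0,0],[0,0,0]]
    - [[0,0,0],[0,0,0]]
    - [[0,0,0],[0,0,0]]
  fingers: 0

```text
clock: 3.93
eef_pos: [0.4949, 0.0109, 0.0888]
orientation: [-0.0, 0.706, 0.709, -0.0]
force: [0.4, -0.2, 0.9]
width: 0.0725
finger_force: 0.0
```

Call:
carry_out:
  series:
    - [[0,0,-0.4],[0,0,0]]
    - [[0,0,-0.8],[0,0,0]]
    - [[0,0,-1.1],[0,0,0]]
    - [[0,0,-1.3],[0,0,0]]
    - [[0,0,-1.3],[0,0,0]]
    - [[0,0,-1.3],[0,0,0]]

```text
clock: 4.43
eef_pos: [0.4949, 0.0109, 0.037]
orientation: [-0.0, 0.706, 0.709, -0.0]
force: [0.1, 0.5, 0.3]
width: 0.0855
finger_force: 0.0
```

Call:
carry_out:
  series:
    - [[0,0,0],[0,0,0]]
    - [[0,0,0],[0,0,0]]
    - [[0,0,0],[0,0,0]]
    - [[0,0,0],[0,0,0]]
    - [[0,0,0],[0,0,0]]
    - [[0,0,0],[0,0,0]]
    - [[0,0,0],[0,0,0]]
    - [[0,0,0],[0,0,0]]
  fingers: 1
  newtons: 80

```text
clock: 5.1
eef_pos: [0.4952, 0.0109, 0.0373]
orientation: [0.0, 0.706, 0.708, 0.0]
force: [0.2, 0.5, 5.4]
width: 0.0146
finger_force: 79.5
```

Call:
carry_out:
  series:
    - [[0,0,0.2],[0,0,0]]
    - [[0,0,0.4],[0,0,0]]
    - [[0,0,0.6],[0,0,0]]
    - [[0,0,0.8],[0,0,0]]
    - [[0,0,1.0],[0,0,0]]
    - [[0,0,1.2],[0,0,0]]
    - [[0,0,1.2],[0,0,0]]
    - [[0,0,1.2],[0,0,0]]

```text
clock: 5.77
eef_pos: [0.495, 0.0109, 0.0853]
orientation: [0.0, 0.706, 0.709, 0.0]
force: [-0.8, 0.2, -4.5]
width: 0.0144
finger_force: 78.6
```

```bash
cat >> h.py <<'E'
def rects(P,m,name,mn=60):
    m=cv2.morphologyEx(m.astype(np.uint8),cv2.MORPH_OPEN,np.ones((3,3)))
    k,l,s,c=cv2.connectedComponentsWithStats(m)
    for i in range(1,k):
        if s[i,4]>mn:
            q=P[l==i]; r=cv2.minAreaRect(q[:,:2].astype(np.float32)); print(name,s[i,4],c[i].round(),np.round(r[0],4),np.round(r[1],4),round(r[2],2),np.median(q[:,2]).round(4))
E
python3 - <<'E'
from h import *
st()
im,d,K,R,t=cap('wrist'); P=cloud(d,K,R,t,True); Z=P[...,2]
print(P[:,252][[60,100,130,150,200,210,220,225,230,240]].round(3).tolist())
rects(P,(Z>.095)&(Z<.11),'plate',300); rects(P,(Z>.13)&(Z<.15),'bar')
im,d,K,R,t=cap('top'); P=cloud(d,K,R,t); m=np.zeros(d.shape,bool); m[148:245,130:190]=1
g=cv2.cvtColor(im,6); m&=(g<75); rects(P,m,'mat')
E
```

```text
{'clock': 5.767, 'joints': [-0.134, 0.054, 1.784, -0.0, 1.303, -0.138], 'eef_pos': [0.495, 0.011, 0.085], 'orientation': [0.0, 0.706, 0.709, 0.0], 'force': [-0.798, 0.157, -4.463], 'width': 0.014, 'finger_force': 78.554}
[[0.495, 0.115, 0.048], [0.495, 0.084, 0.104], [0.495, 0.068, 0.103], [0.495, 0.058, 0.105], [0.495, 0.043, 0.144], [0.495, 0.038, 0.143], [0.495, 0.035, 0.145], [0.495, 0.032, 0.144], [0.495, 0.03, 0.145], [0.495, 0.025, 0.144]]
plate 25438 [250. 138.] [0.4947 0.0509] [0.1263 0.0768] 89.95 0.1036
bar 5705 [250. 248.] [0.4936 0.0153] [0.0645 0.0396] 68.86 0.1431
mat 1400 [152. 191.] [0.5295 0.1698] [0.3449 0.2331] 89.1 0.003
mat 108 [174. 227.] [0.4445 0.2451] [0.0195 0.061 ] 88.44 0.003
```

```bash
python3 - <<'E'
from h import *
z=np.load('top.npz'); im,d=z['im'],z['d']; P=cloud(np.where(d>0,d,1.49),z['K'],z['R'],z['t'])
g=cv2.cvtColor(im,6); m=np.zeros(d.shape,bool); m[150:245,130:190]=1; m&=(g<110)&(abs(P[...,2])<.02)
rects(P,m,'mat')
E
```

```text
mat 2769 [159. 198.] [0.5301 0.2872] [0.1118 0.2364] 88.55 0.0029
```

Call:
carry_out:
  series:
    - [[0,0,0.5],[0,0,0]]
    - [[0,1,1],[0,0,7]]
    - [[0.1,2,1],[0,0,14]]
    - [[0.2,3,1],[0,0,21]]
    - [[0.4,4,1],[0,0,28]]
    - [[0.6,5,1],[0,0,35]]
    - [[0.8,6,1],[0,0,42]]
    - [[0.8,6,1],[0,0,48]]

```text
clock: 6.53
eef_pos: [0.5268, 0.2568, 0.1238]
orientation: [-0.001, 0.352, 0.936, 0.001]
force: [0.8, 1.3, -2.7]
width: 0.0148
finger_force: 79.4
```

Call:
carry_out:
  series:
    - [[0.1,0.75,0],[0,0,7]]
    - [[0.1,0.75,0],[0,0,14]]
    - [[0.1,0.75,0],[0,0,21]]
    - [[0.1,0.75,0],[0,0,28]]
    - [[0.1,0.75,0],[0,0,35]]
    - [[0.1,0.75,0],[0,0,40]]
    - [[0.1,0.75,0],[0,0,40]]
    - [[0.1,0.75,0],[0,0,40]]

```text
clock: 7.2
eef_pos: [0.5307, 0.2808, 0.1243]
orientation: [-0.0, 0.017, 1.0, -0.0]
force: [1.0, -0.4, -3.9]
width: 0.0149
finger_force: 80.0
```

```bash
python3 - <<'E'
from h import *
s=st()
im,d,K,R,t=cap('top'); P=cloud(d,K,R,t); cv2.imwrite('pics/t4.png',im)
im,d,K,R,t=cap('wrist'); P=cloud(d,K,R,t,True); Z=P[...,2]
g=cv2.cvtColor(im,6)
rects(P,(Z>.13)&(Z<.15),'plate',300); rects(P,(Z>-.004)&(Z<.01)&(g<80),'mat',300)
E
```

```text
{'clock': 7.2, 'joints': [0.358, 0.24, 1.488, -0.0, 1.415, -1.178], 'eef_pos': [0.531, 0.281, 0.124], 'orientation': [-0.0, 0.017, 1.0, -0.0], 'force': [0.957, -0.434, -3.861], 'width': 0.015, 'finger_force': 80.009}
plate 25441 [250. 138.] [0.4906 0.2827] [0.0767 0.1266] 87.87 0.1428
```

Call:
carry_out:
  series:
    - [[0,0.15,-0.7],[0,0,0]]
    - [[0,0.15,-1.4],[0,0,0]]
    - [[0,0.15,-2.1],[0,0,0]]
    - [[0,0.15,-2.6],[0,0,0]]
    - [[0,0.15,-3.0],[0,0,0]]
    - [[0,0.15,-3.2],[0,0,0]]
    - [[0,0.15,-3.25],[0,0,0]]
    - [[0,0.15,-3.25],[0,0,0]]

```text
clock: 7.97
eef_pos: [0.531, 0.2869, -0.005]
orientation: [-0.0, 0.016, 1.0, -0.0]
force: [-0.4, 0.2, -3.0]
width: 0.0149
finger_force: 80.0
```

Call:
carry_out:
  series:
    - [[0,0,-0.02],[0,0,0]]
    - [[0,0,-0.03],[0,0,0]]
    - [[0,0,-0.03],[0,0,0]]

```text
clock: 8.22
eef_pos: [0.5313, 0.2871, -0.0054]
orientation: [0.001, 0.016, 1.0, 0.0]
force: [0.5, -0.4, -3.3]
width: 0.0148
finger_force: 80.0
```

```bash
python3 - <<'E'
from h import *
im,d,K,R,t=cap('wrist'); P=cloud(d,K,R,t,True); Z=P[...,2]
rects(P,(Z>.005)&(Z<.025),'plate',300); print(np.median(Z[100:150,252]))
E
```

```text
plate 723 [32. 12.] [0.3856 0.146 ] [0.0082 0.06  ] 2.56 0.0135
plate 25450 [250. 138.] [0.491 0.289] [0.0767 0.1265] 87.92 0.0128
plate 2793 [ 14. 190.] [0.4974 0.1261] [0.0224 0.0801] 89.34 0.0118
plate 397 [489. 309.] [0.6264 0.5034] [0.0114 0.0605] 15.75 0.0077
0.012797327331905563
```

Call:
carry_out:
  series:
    - [[0,0,-0.03],[0,0,0]]
    - [[0,0,-0.05],[0,0,0]]
    - [[0,0,-0.05],[0,0,0]]

```text
clock: 8.52
eef_pos: [0.5311, 0.287, -0.0077]
orientation: [0.0, 0.015, 1.0, 0.0]
force: [-2.0, -1.7, 4.8]
width: 0.0145
finger_force: 81.1
```

Call:
carry_out:
  series:
    - [[0,0,0],[0,0,0]]
    - [[0,0,0],[0,0,0]]
    - [[0,0,0],[0,0,0]]
    - [[0,0,0],[0,0,0]]
    - [[0,0,0],[0,0,0]]
    - [[0,0,0],[0,0,0]]
    - [[0,0,0],[0,0,0]]
    - [[0,0,0],[0,0,0]]
  fingers: 0

```text
clock: 9.18
eef_pos: [0.5309, 0.2869, -0.0084]
orientation: [-0.0, 0.015, 1.0, -0.0]
force: [-0.1, -0.4, 0.7]
width: 0.0854
finger_force: 0.0
```

Call:
carry_out:
  series:
    - [[0,0,0.5],[0,0,0]]
    - [[0,0,1],[0,0,0]]
    - [[0,0,2],[0,0,0]]
    - [[0,0,3],[0,0,0]]
    - [[0,0,4],[0,0,0]]
    - [[0,0,5],[0,0,0]]
    - [[0,0,6],[0,0,0]]
    - [[0,0,6],[0,0,0]]

```text
clock: 9.85
eef_pos: [0.5327, 0.2876, 0.2403]
orientation: [0.005, 0.015, 1.0, 0.002]
force: [0.2, -0.7, 1.2]
width: 0.0854
finger_force: 0.0
```

```bash
python3 - <<'E'
from h import *
st()
im,d,K,R,t=cap('wrist'); P=cloud(d,K,R,t,True); Z=P[...,2];g=cv2.cvtColor(im,6); cv2.imwrite('pics/w5.png',im)
rects(P,(Z>.006)&(Z<.02),'plate',300); rects(P,(Z>.04)&(Z<.06),'bar',100);rects(P,(Z>-.004)&(Z<.015),'matplate',500)
E
```

```text
{'clock': 9.85, 'joints': [0.368, 0.197, 1.306, -0.0, 1.628, -1.172], 'eef_pos': [0.533, 0.288, 0.24], 'orientation': [0.005, 0.015, 1.0, 0.002], 'force': [0.24, -0.677, 1.177], 'width': 0.085, 'finger_force': 0.0}
plate 7246 [268. 137.] [0.5059 0.3146] [0.076  0.2084] 87.55 0.0106
plate 536 [458. 110.] [0.454  0.6291] [0.1246 0.0159] 62.51 0.0137
plate 705 [133. 140.] [0.496  0.1259] [0.0217 0.0784] 88.37 0.0118
plate 595 [392. 215.] [0.6239 0.5265] [0.0264 0.1602] 14.15 0.008
plate 720 [282. 306.] [0.7791 0.3307] [0.0289 0.1095] 5.98 0.0163
bar 792 [269. 143.] [0.506  0.3138] [0.0161 0.0751] 88.54 0.0501
bar 5863 [ 65. 148.] [0.495  0.0104] [0.2152 0.0806] 89.35 0.0473
bar 320 [ 16. 294.] [ 0.7663 -0.1866] [0.1073 0.0311] 84.99 0.0439
matplate 133626 [270. 144.] [0.5261 0.3301] [1.1903 0.645 ] 88.82 0.0006
matplate 601 [170. 303.] [0.7724 0.1405] [0.0626 0.0455] 28.9 0.0005
```

View pics/w5.png

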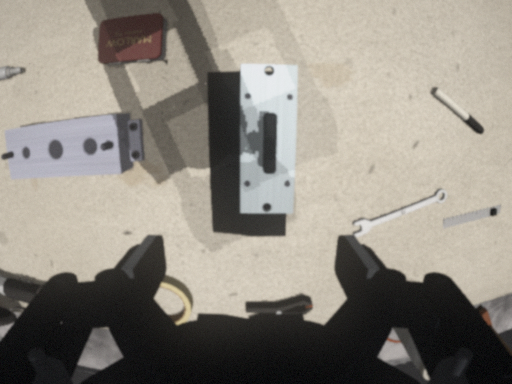

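The wrist view shows the plate (268,140) knocked off the mat centre by about (-24,+27) mm, so the announced disturbance has happened. I'll re-grip it and put it right.

Call:
carry_out:
  series:
    - [[-0.63,0.68,-1],[0,0,0]]
    - [[-0.63,0.68,-2],[0,0,0]]
    - [[-0.63,0.68,-3],[0,0,0]]
    - [[-0.63,0.68,-4],[0,0,0]]
    - [[-0.63,0.68,-5],[0,0,0]]
    - [[-0.63,0.68,-5.7],[0,0,0]]
    - [[-0.63,0.68,-6],[0,0,0]]
    - [[-0.63,0.68,-6],[0,0,0]]

```text
clock: 10.57
eef_pos: [0.5039, 0.3132, -0.0114]
orientation: [-0.002, 0.015, 1.0, -0.001]
force: [-0.0, -0.0, -0.1]
width: 0.0853
finger_force: 0.0
```

Call:
carry_out:
  series:
    - [[0,0,0],[0,0,0]]
    - [[0,0,0],[0,0,0]]
    - [[0,0,0],[0,0,0]]
    - [[0,0,0],[0,0,0]]
    - [[0,0,0],[0,0,0]]
    - [[0,0,0],[0,0,0]]
    - [[0,0,0],[0,0,0]]
    - [[0,0,0],[0,0,0]]
  fingers: 1

```text
clock: 11.23
eef_pos: [0.506, 0.3142, -0.0074]
orientation: [0.0, 0.016, 1.0, 0.0]
force: [-1.7, -1.6, 7.8]
width: 0.0148
finger_force: 78.5
```

Call:
carry_out:
  series:
    - [[0,0,0.2],[0,0,0]]
    - [[0,0,0.4],[0,0,0]]
    - [[0.3,-0.33,0.4],[0,0,0]]
    - [[0.62,-0.68,0.4],[0,0,0]]
    - [[0.62,-0.68,0.4],[0,0,0]]
    - [[0.62,-0.68,0.2],[0,0,0]]
    - [[0.62,-0.68,0],[0,0,0]]
    - [[0.62,-0.68,0],[0,0,0]]

```text
clock: 11.9
eef_pos: [0.5306, 0.2874, -0.0084]
orientation: [0.001, 0.015, 1.0, 0.0]
force: [2.2, -0.4, 1.2]
width: 0.0151
finger_force: 83.1
```

Call:
carry_out:
  series:
    - [[0,0,0],[0,0,0]]
    - [[0,0,0],[0,0,0]]
    - [[0,0,0],[0,0,0]]
    - [[0,0,0],[0,0,0]]
    - [[0,0,0],[0,0,0]]
    - [[0,0,0],[0,0,0]]
    - [[0,0,0],[0,0,0]]
    - [[0,0,0],[0,0,0]]
  fingers: 0

```text
clock: 12.57
eef_pos: [0.5305, 0.2869, -0.0083]
orientation: [0.0, 0.015, 1.0, -0.0]
force: [-0.7, -0.2, 0.1]
width: 0.0852
finger_force: 0.0
```

Call:
carry_out:
  series:
    - [[0,0,0.5],[0,0,0]]
    - [[0,0,1],[0,0,0]]
    - [[0,0,2],[0,0,0]]
    - [[0,0,3],[0,0,0]]
    - [[0,0,4],[0,0,0]]
    - [[0,0,5],[0,0,0]]
    - [[0,0,6],[0,0,0]]
    - [[0,0,6],[0,0,0]]

```text
clock: 13.23
eef_pos: [0.5323, 0.2876, 0.2403]
orientation: [0.005, 0.015, 1.0, 0.002]
force: [-0.2, 0.1, 1.4]
width: 0.0851
finger_force: 0.0
```

```bash
python3 - <<'E'
from h import *
st()
im,d,K,R,t=cap('wrist'); P=cloud(d,K,R,t,True); Z=P[...,2];g=cv2.cvtColor(im,6)
rects(P,(Z>.006)&(Z<.02),'plate',1000); rects(P,(Z>.04)&(Z<.06),'bar',100);
m=(g<70)&(Z<.006);m[230:]=0;m[:,:180]=0;m[:,330:]=0; rects(P,m,'mat',100)
E
```

```text
{'clock': 13.233, 'joints': [0.368, 0.196, 1.306, -0.0, 1.628, -1.172], 'eef_pos': [0.532, 0.288, 0.24], 'orientation': [0.005, 0.015, 1.0, 0.002], 'force': [-0.168, 0.144, 1.374], 'width': 0.085, 'finger_force': 0.0}
plate 7219 [249. 154.] [0.5301 0.2878] [0.0763 0.2086] 87.78 0.0105
bar 5853 [ 65. 148.] [0.4952 0.0101] [0.2161 0.0812] 89.28 0.0474
bar 708 [249. 163.] [0.5299 0.2877] [0.0149 0.0735] 88.03 0.0501
bar 315 [ 16. 294.] [ 0.7663 -0.187 ] [0.1049 0.0303] 82.79 0.0441
mat 3361 [243. 136.] [0.5234 0.2855] [0.1084 0.2288] 88.94 0.0026
```

Call:
carry_out:
  series:
    - [[0,-8,0],[0,0,-10]]
    - [[0,-8,0],[0,0,-10]]
    - [[0,-8,0],[0,0,-10]]
    - [[0,-8,0],[0,0,-10]]
    - [[0,-8,0],[0,0,-10]]
    - [[0,-8,0],[0,0,-10]]
    - [[0,-8,0],[0,0,-10]]
    - [[0,-8,0],[0,0,-10]]

```text
clock: 13.95
eef_pos: [0.5298, -0.0362, 0.231]
orientation: [-0.0, 0.103, 0.995, -0.0]
force: [0.3, -0.3, 0.0]
width: 0.0849
finger_force: 0.0
```

Call:
carry_out:
  series:
    - [[-0.2,-6.9,0],[0,0,0]]
    - [[-0.2,-6.9,0],[0,0,0]]
    - [[-0.2,-6.9,0],[0,0,0]]
    - [[-0.2,-6.9,0],[0,0,0]]
    - [[-0.2,-6.9,0],[0,0,0]]
    - [[-0.2,-6.9,0],[0,0,0]]
    - [[-0.2,-6.9,0],[0,0,0]]
    - [[-0.2,-6.9,0],[0,0,0]]

```text
clock: 14.62
eef_pos: [0.5213, -0.3137, 0.2298]
orientation: [-0.001, 0.105, 0.995, 0.0]
force: [-0.5, 1.0, 0.0]
width: 0.0857
finger_force: 0.0
```

```bash
python3 - <<'E'
from h import *
st()
im,d,K,R,t=cap('wrist'); P=cloud(d,K,R,t,True); Z=P[...,2]; cv2.imwrite('pics/w6.png',im); np.savez('w6',im=im,P=P)
rects(P,(Z>.044)&(Z<.0505),'rack',500); rects(P,(Z>.095)&(Z<.106),'heads',20); rects(P,(Z>.052)&(Z<.057),'collars',40)
E
```

```text
{'clock': 14.617, 'joints': [-0.668, 0.215, 1.305, -0.001, 1.623, -2.029], 'eef_pos': [0.521, -0.314, 0.23], 'orientation': [-0.001, 0.105, 0.995, 0.0], 'force': [-0.497, 0.956, 0.049], 'width': 0.086, 'finger_force': 0.0}
rack 5292 [457. 110.] [0.4945 0.0101] [0.2167 0.0799] 89.27 0.0478
rack 6976 [251. 160.] [ 0.5253 -0.3134] [0.0724 0.2052] 78.14 0.0475
heads 810 [251. 182.] [ 0.5261 -0.3132] [0.0299 0.0302] 71.94 0.1015
heads 247 [250. 235.] [ 0.5857 -0.3271] [0.0171 0.0182] 70.37 0.1012
collars 365 [249. 217.] [ 0.5809 -0.328 ] [0.0296 0.0382] 7.53 0.0535
```

View pics/w6.png

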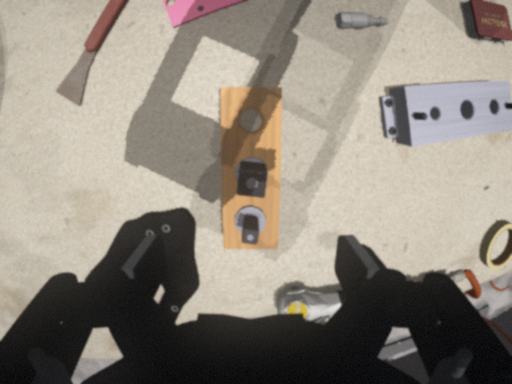

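The wrist view shows the large pin in the middle hole at (251,180) and the small one in the far hole at (250,232). The third hole, at (250,120), is empty, so there is no medium pin. The fixture's top is clear at (460,110).

Call:
carry_out:
  series:
    - [[0.12,0,-1],[0,0,-6]]
    - [[0.12,0,-2],[0,0,-6]]
    - [[0.12,0,-3],[0,0,-6]]
    - [[0.12,0,-4],[0,0,-6]]
    - [[0.12,0,-4.6],[0,0,-6]]
    - [[0.12,0,-5],[0,0,-6]]
    - [[0.12,0,-5.05],[0,0,-6]]
    - [[0.12,0,-5.05],[0,0,-6]]

```text
clock: 15.33
eef_pos: [0.527, -0.3079, 0.029]
orientation: [-0.001, 0.154, 0.988, 0.0]
force: [0.8, 0.0, 0.1]
width: 0.0855
finger_force: 0.0
```

Call:
carry_out:
  series:
    - [[0,0,0],[0,0,0]]
    - [[0,0,0],[0,0,0]]
    - [[0,0,0],[0,0,0]]
    - [[0,0,0],[0,0,0]]
    - [[0,0,0],[0,0,0]]
    - [[0,0,0],[0,0,0]]
    - [[0,0,0],[0,0,0]]
    - [[0,0,0],[0,0,0]]
  fingers: 1
  newtons: 90

```text
clock: 16.0
eef_pos: [0.5272, -0.3115, 0.0314]
orientation: [0.001, 0.155, 0.988, -0.002]
force: [-7.6, -13.0, 10.8]
width: 0.029
finger_force: 89.1
```

Call:
carry_out:
  series:
    - [[0,0,0.3],[0,0,0]]
    - [[0,0,0.7],[0,0,0]]
    - [[0,0,1.2],[0,0,0]]
    - [[0,0,1.6],[0,0,0]]
    - [[0,0,2],[0,0,0]]
    - [[0,0,2.5],[0,0,0]]
    - [[0,0,2.5],[0,0,0]]
    - [[0,0,2.5],[0,0,0]]

```text
clock: 16.67
eef_pos: [0.5276, -0.3093, 0.1303]
orientation: [0.001, 0.154, 0.988, -0.0]
force: [-0.4, 0.2, -2.5]
width: 0.0288
finger_force: 91.5
```

```bash
python3 - <<'E'
from h import *
st()
im,d,K,R,t=cap('wrist'); P=cloud(d,K,R,t,True); Z=P[...,2]; cv2.imwrite('pics/w7.png',im[100:330,130:400])
for v in range(120,300,8): print(v,[tuple(float(x) for x in P[v,u].round(3)) for u in (235,250,265)])
E
```

```text
{'clock': 16.667, 'joints': [-0.656, 0.257, 1.454, -0.0, 1.428, -1.917], 'eef_pos': [0.528, -0.309, 0.13], 'orientation': [0.001, 0.154, 0.988, -0.0], 'force': [-0.397, 0.166, -2.498], 'width': 0.029, 'finger_force': 91.456}
120 [(0.466, -0.306, -0.0), (0.471, -0.291, 0.001), (0.474, -0.279, 0.047)]
128 [(0.474, -0.308, -0.001), (0.477, -0.293, 0.028), (0.48, -0.281, 0.048)]
136 [(0.479, -0.307, 0.046), (0.483, -0.295, 0.046), (0.487, -0.283, 0.048)]
144 [(0.486, -0.309, 0.047), (0.49, -0.297, 0.047), (0.494, -0.285, 0.047)]
152 [(0.492, -0.311, 0.048), (0.496, -0.299, 0.048), (0.5, -0.287, 0.048)]
160 [(0.499, -0.314, 0.048), (0.503, -0.301, 0.048), (0.507, -0.289, 0.048)]
168 [(0.506, -0.316, 0.048), (0.51, -0.303, 0.047), (0.513, -0.291, 0.048)]
176 [(0.521, -0.324, 0.0), (0.526, -0.309, 0.001), (0.52, -0.293, 0.048)]
184 [(0.529, -0.326, 0.002), (0.534, -0.311, -0.0), (0.527, -0.295, 0.047)]
192 [(0.533, -0.327, 0.018), (0.54, -0.313, 0.008), (0.534, -0.297, 0.049)]
200 [(0.535, -0.326, 0.042), (0.515, -0.305, 0.124), (0.541, -0.299, 0.048)]
208 [(0.509, -0.312, 0.152), (0.512, -
[... 161 characters left out ...]
17), (0.516, -0.298, 0.17)]
232 [(0.512, -0.311, 0.18), (0.514, -0.305, 0.18), (0.515, -0.298, 0.181)]
240 [(0.512, -0.311, 0.188), (0.513, -0.305, 0.189), (0.515, -0.299, 0.189)]
248 [(0.512, -0.31, 0.196), (0.514, -0.305, 0.196), (0.515, -0.299, 0.197)]
256 [(0.513, -0.311, 0.2), (0.514, -0.305, 0.201), (0.517, -0.3, 0.2)]
264 [(0.516, -0.312, 0.201), (0.518, -0.306, 0.2), (0.52, -0.301, 0.2)]
272 [(0.52, -0.313, 0.2), (0.521, -0.307, 0.201), (0.524, -0.302, 0.2)]
280 [(0.523, -0.314, 0.201), (0.525, -0.308, 0.201), (0.527, -0.303, 0.201)]
288 [(0.527, -0.315, 0.201), (0.528, -0.309, 0.202), (0.53, -0.304, 0.202)]
296 [(0.531, -0.317, 0.201), (0.532, -0.311, 0.201), (0.534, -0.305, 0.201)]
```

View pics/w7.png

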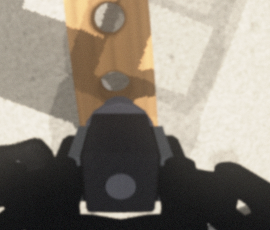

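Call:
carry_out:
  series:
    - [[0,0.5,0.5],[0,0,-7]]
    - [[-0.4,1.3,0.5],[0,0,-14]]
    - [[-0.8,2.2,0.5],[0,0,-21]]
    - [[-0.8,3,0.5],[0,0,-28]]
    - [[-0.8,4,0.5],[0,0,-35]]
    - [[-0.8,5,0.5],[0,0,-42]]
    - [[-0.8,6,0.5],[0,0,-49]]
    - [[-0.8,6,0.5],[0,0,-56]]

```text
clock: 17.38
eef_pos: [0.4943, -0.065, 0.1485]
orientation: [-0.001, 0.588, 0.809, 0.0]
force: [-0.2, -0.7, -2.4]
width: 0.0291
finger_force: 91.4
```

Call:
carry_out:
  series:
    - [[0,0,0],[0,0,-7]]
    - [[0,0,0],[0,0,-14]]
    - [[0,0,0],[0,0,-17]]
    - [[0,0,0],[0,0,-17]]
    - [[0,0,0],[0,0,-17]]
    - [[0,0,0],[0,0,-17]]

```text
clock: 17.88
eef_pos: [0.495, -0.0691, 0.149]
orientation: [-0.001, 0.699, 0.715, -0.0]
force: [0.1, -0.1, -1.7]
width: 0.0288
finger_force: 91.3
```

```bash
python3 - <<'E'
from h import *
s=st()
im,d,K,R,t=cap('wrist'); P=cloud(d,K,R,t,True); Z=P[...,2]; cv2.imwrite('pics/w8.png',im); np.savez('w8',im=im,d=d,P=P,K=K,R=R,t=t)
rects(P,(Z>.044)&(Z<.0505),'block',500); rects(P,(Z>.066)&(Z<.08),'dowel',8)
g=cv2.cvtColor(im,6); m=(g<90); rects(P,(Z<.046)&(g<80),'dark',30)
for v in range(200,300,8): print(v,[tuple(float(x) for x in P[v,u].round(3)) for u in (240,250,260)])
E
```

```text
{'clock': 17.883, 'joints': [-0.293, 0.018, 1.687, -0.0, 1.438, -0.316], 'eef_pos': [0.495, -0.069, 0.149], 'orientation': [-0.001, 0.699, 0.715, -0.0], 'force': [0.119, -0.121, -1.708], 'width': 0.029, 'finger_force': 91.317}
block 16310 [252. 103.] [0.4948 0.0061] [0.2072 0.0806] 89.38 0.0476
block 588 [459. 264.] [ 0.7674 -0.1697] [0.124  0.0226] 83.5 0.0457
dowel 126 [480. 315.] [ 0.8197 -0.2421] [0.0315 0.0147] 52.61 0.073
dark 527 [482.  23.] [0.7873 0.1456] [0.0328 0.0744] 26.38 0.0118
dark 40 [441.   7.] [0.7198 0.15  ] [0.0167 0.0025] 71.5 0.0129
dark 100 [458.  55.] [0.7463 0.0921] [0.0047 0.0352] 64.29 0.0129
dark 59 [484. 101.] [0.7895 0.0421] [0.027  0.0039] 63.24 0.0164
dark 68 [475. 149.] [ 0.7824 -0.024 ] [0.0159 0.0147] 66.99 0.0185
dark 1870 [448. 255.] [ 0.763  -0.1656] [0.1272 0.0369] 84.5 0.0336
dark 2781 [498. 338.] [ 1.9975 -1.1094] [0.025  0.9707] 0.4 -0.5946
dark 56 [453. 292.] [ 0.7967 -0.2305] [0.0169 0.0806] 55.76 0.0435
dark 201 [466. 310.] [ 0.8393 -0.271 ] [0.0244 0.0668] 20.57 0.029
dark 75 [  8. 374.] [-0.0537 -0.5333] [0.0644 0.0043] 3.68 0.0172
200 
[... 276 characters left out ...]
(0.499, -0.055, 0.189)]
232 [(0.49, -0.054, 0.2), (0.494, -0.054, 0.199), (0.499, -0.055, 0.198)]
240 [(0.49, -0.055, 0.208), (0.494, -0.055, 0.207), (0.499, -0.055, 0.207)]
248 [(0.49, -0.055, 0.215), (0.494, -0.055, 0.215), (0.498, -0.054, 0.215)]
256 [(0.491, -0.057, 0.218), (0.494, -0.056, 0.219), (0.498, -0.056, 0.22)]
264 [(0.491, -0.059, 0.22), (0.494, -0.06, 0.219), (0.498, -0.059, 0.219)]
272 [(0.491, -0.063, 0.219), (0.495, -0.063, 0.219), (0.499, -0.063, 0.219)]
280 [(0.491, -0.067, 0.22), (0.495, -0.066, 0.221), (0.499, -0.066, 0.22)]
288 [(0.491, -0.07, 0.221), (0.495, -0.07, 0.22), (0.499, -0.07, 0.221)]
296 [(0.491, -0.075, 0.22), (0.495, -0.074, 0.22), (0.499, -0.075, 0.219)]
```

View pics/w8.png

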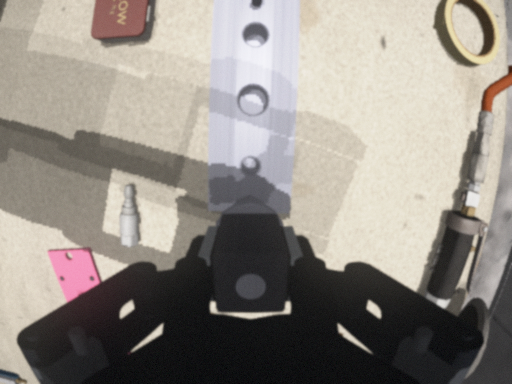

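```bash
cat >> h.py <<'E'
def bores(P,R,t,guess,rad=.020,zt=.048):
    C=-R.T@t; k=(zt-C[2])/(P[...,2]-C[2]); Q=C+(P-C)*k[...,None]
    for g in guess:
        m=(np.hypot(Q[...,0]-g[0],Q[...,1]-g[1])<rad)&(P[...,2]<zt-.0035)
        q=Q[m][:,:2]; c,r=cv2.minEnclosingCircle(q.astype(np.float32)); print('bore',g,m.sum(),'centroid',q.mean(0).round(4),'circ',np.round(c,4),round(r,4))
E
python3 - <<'E'
from h import *
z=np.load('w8.npz'); bores(z['P'],z['R'],z['t'],[(.495,.010),(.4955,.072),(.494,-.052)])
E
```

```text
bore (0.495, 0.01) 684 centroid [0.4949 0.0095] circ [0.4948 0.0096] 0.0138
bore (0.4955, 0.072) 427 centroid [0.4957 0.071 ] circ [0.4956 0.0709] 0.0114
bore (0.494, -0.052) 259 centroid [ 0.4935 -0.0516] circ [ 0.492  -0.0516] 0.01h.py:25: RuntimeWarning: divide by zero encountered in divide
  C=-R.T@t; k=(zt-C[2])/(P[...,2]-C[2]); Q=C+(P-C)*k[...,None]
h.py:25: RuntimeWarning: invalid value encountered in multiply
  C=-R.T@t; k=(zt-C[2])/(P[...,2]-C[2]); Q=C+(P-C)*k[...,None]
```

Call:
carry_out:
  series:
    - [[0,1,0],[0,0,0]]
    - [[0,1.98,-0.5],[0,5,0]]
    - [[0,1.98,-1.2],[0,10,0]]
    - [[0,1.98,-1.6],[0,10,0]]
    - [[0,1.98,-1.6],[0,10,0]]
    - [[0,1.98,-1.6],[0,10,0]]
    - [[0,1.98,-1.6],[0,10,0]]

```text
clock: 18.52
eef_pos: [0.4957, 0.0097, 0.087]
orientation: [-0.062, 0.697, 0.712, -0.06]
force: [0.1, -0.1, -2.1]
width: 0.029
finger_force: 91.5
```

```bash
cat >> h.py <<'E'
from scipy.spatial.transform import Rotation as Ro
def tool():
    s=sensors.observe(); q=s['orientation']; return np.array(s['eef_pos']),Ro.from_quat([q[1],q[2],q[3],q[0]])
def foot(off=(0,0,.0193)):
    p,r=tool(); return p+r.apply(off)
E
python3 - <<'E'
from h import *
s=st(); p,r=tool()
im,d,K,R,t=cap('wrist'); P=cloud(d,K,R,t,True); C=-R.T@t
print('cam in tool now',r.inv().apply(C-p), 'axes',(R@r.as_matrix()).round(3).tolist())
z=np.load('w8.npz'); C8=-z['R'].T@z['t']; r8=Ro.from_quat([.699,.715,0,-.001]); print('before',r8.inv().apply(C8-np.array([.495,-.0691,.149])))
print('foot(tool model)',foot(), 'axis z',r.as_matrix()[:,2])
a=r.as_matrix()
# head points in tool frame
T=r.inv().apply((P-p).reshape(-1,3)).reshape(P.shape)
for v in (216,232,248,264,280,296): print(v,T[v,250].round(4))
T8=r8.inv().apply((z['P']-np.array([.495,-.0691,.149])).reshape(-1,3)).reshape(P.shape)
for v in (216,232,248,264,280,296): print(v,T8[v,250].round(4))
E
```

```text
{'clock': 18.517, 'joints': [-0.121, 0.182, 1.648, -0.021, 1.483, -0.138], 'eef_pos': [0.496, 0.01, 0.087], 'orientation': [-0.062, 0.697, 0.712, -0.06], 'force': [0.142, -0.131, -2.063], 'width': 0.029, 'finger_force': 91.518}
cam in tool now [ 0.06633333 -0.00026458 -0.17210383] axes [[0.001, 1.0, 0.001], [-0.965, 0.001, -0.261], [-0.261, -0.001, 0.965]]
before [ 0.06653794 -0.0003848  -0.17206413]
foot(tool model) [0.49248322 0.00963179 0.06833231] axis z [-1.71655678e-01 -7.06469308e-05 -9.85157004e-01]
216 [ 0.0143 -0.0004 -0.0282]
232 [ 0.0143 -0.0003 -0.0492]
248 [ 0.0146 -0.0003 -0.0662]
264 [ 0.0096 -0.0003 -0.0702]
280 [ 0.0027 -0.0003 -0.071 ]
296 [-0.0058 -0.0003 -0.0701]
216 [ 0.014  -0.0004 -0.0271]
232 [ 0.0149 -0.0004 -0.0503]
248 [ 0.0146 -0.0004 -0.066 ]
264 [ 0.0097 -0.0004 -0.0702]
280 [ 0.0032 -0.0004 -0.0717]
296 [-0.0052 -0.0004 -0.0709]
```

Call:
carry_out:
  series:
    - [[0.05,0,-0.15],[0,0,0]]
    - [[0.05,0,-0.3],[0,0,0]]
    - [[0.05,0,-0.4],[0,0,0]]
    - [[0.05,0,-0.48],[0,0,0]]
    - [[0.05,0,-0.52],[0,0,0]]
    - [[0.05,0,-0.55],[0,0,0]]
    - [[0.05,0,-0.57],[0,0,0]]
    - [[0.05,0,-0.57],[0,0,0]]

```text
clock: 19.23
eef_pos: [0.4973, 0.0101, 0.0628]
orientation: [-0.062, 0.697, 0.712, -0.061]
force: [0.7, -0.1, -1.8]
width: 0.0288
finger_force: 91.5
```

```bash
python3 - <<'E'
from h import *
st(); print(foot((-.0005,-.0004,.0195)).round(4), sensors.observe()['ft_torque'])
E
```

```text
{'clock': 19.233, 'joints': [-0.12, 0.208, 1.67, -0.021, 1.437, -0.136], 'eef_pos': [0.497, 0.01, 0.063], 'orientation': [-0.062, 0.697, 0.712, -0.061], 'force': [0.663, -0.076, -1.765], 'width': 0.029, 'finger_force': 91.509}
[0.4936 0.0096 0.0437] [ 0.00235084 -0.18564458 -0.01537263]
```

Call:
carry_out:
  series:
    - [[0,0,0],[0,0,0]]
    - [[-0.01,0,0],[0,-2.5,0]]
    - [[-0.03,0,0],[0,-5,0]]
    - [[-0.04,0,0],[0,-7.5,0]]
    - [[-0.05,0,0],[0,-10,0]]
    - [[-0.05,0,0],[0,-10,0]]
    - [[-0.05,0,0],[0,-10,0]]
    - [[-0.05,0,-0.05],[0,-10,0]]

```text
clock: 19.9
eef_pos: [0.4956, 0.01, 0.0614]
orientation: [-0.0, 0.7, 0.714, -0.0]
force: [0.9, -0.1, -2.5]
width: 0.0289
finger_force: 91.5
```

```bash
python3 - <<'E'
from h import *
st(); print(foot((-.0005,-.0004,.0195)).round(4), sensors.observe()['ft_torque'],tool()[1].as_matrix()[:,2].round(3))
E
```

```text
{'clock': 19.9, 'joints': [-0.135, 0.079, 1.81, -0.0, 1.254, -0.156], 'eef_pos': [0.496, 0.01, 0.061], 'orientation': [-0.0, 0.7, 0.714, -0.0], 'force': [0.9, -0.086, -2.5], 'width': 0.029, 'finger_force': 91.531}
[0.4952 0.0095 0.0419] [-0.05322185 -0.05572164  0.02832765] [-0.001 -0.    -1.   ]
```

Upright with no side load. Next I slide it down about 29 mm.

Call:
carry_out:
  series:
    - [[0,0,-0.1],[0,0,0]]
    - [[0,0,-0.2],[0,0,0]]
    - [[0,0,-0.3],[0,0,0]]
    - [[0,0,-0.4],[0,0,0]]
    - [[0,0,-0.5],[0,0,0]]
    - [[0,0,-0.58],[0,0,0]]
    - [[0,0,-0.65],[0,0,0]]
    - [[0,0,-0.68],[0,0,0]]

```text
clock: 20.57
eef_pos: [0.4954, 0.0101, 0.0334]
orientation: [0.0, 0.7, 0.714, 0.0]
force: [4.2, -0.7, 0.3]
width: 0.0291
finger_force: 92.2
```

Call:
carry_out:
  series:
    - [[0,0,-0.03],[0,0,0]]
    - [[0,0,-0.06],[0,0,0]]
    - [[0,0,-0.08],[0,0,0]]
    - [[0,0,-0.08],[0,0,0]]

```text
clock: 20.9
eef_pos: [0.4955, 0.0101, 0.0312]
orientation: [0.0, 0.7, 0.714, 0.0]
force: [-1.6, 0.2, 12.3]
width: 0.0289
finger_force: 93.6
```

Call:
carry_out:
  series:
    - [[0,0,0],[0,0,0]]
    - [[0,0,0],[0,0,0]]
    - [[0,0,0],[0,0,0]]
    - [[0,0,0],[0,0,0]]
    - [[0,0,0],[0,0,0]]
    - [[0,0,0],[0,0,0]]
    - [[0,0,0],[0,0,0]]
    - [[0,0,0],[0,0,0]]
  fingers: 0

```text
clock: 21.57
eef_pos: [0.4952, 0.0101, 0.0305]
orientation: [-0.0, 0.7, 0.714, -0.0]
force: [0.4, -0.7, -0.8]
width: 0.0858
finger_force: 0.0
```

Call:
carry_out:
  series:
    - [[0,0,0.5],[0,0,0]]
    - [[0,0,1],[0,0,0]]
    - [[0,0,2],[0,0,0]]
    - [[0,0,3],[0,0,0]]
    - [[0,0,4],[0,0,0]]
    - [[0,0,4.5],[0,0,0]]
    - [[0,0,4.5],[0,0,0]]
    - [[0,0,4.5],[0,0,0]]

```text
clock: 22.23
eef_pos: [0.4956, 0.01, 0.2114]
orientation: [0.001, 0.7, 0.714, 0.001]
force: [-0.1, -0.6, 0.5]
width: 0.0857
finger_force: 0.0
```

```bash
python3 - <<'E'
from h import *
st()
im,d,K,R,t=cap('wrist'); P=cloud(d,K,R,t,True); Z=P[...,2]; cv2.imwrite('pics/w9.png',im)
rects(P,(Z>.095)&(Z<.107),'head',50); rects(P,(Z>.052)&(Z<.057),'collar',40)
bores(P,R,t,[(.4941,-.052),(.4957,.071)],.014)
im,d,K,R,t=cap('top'); P=cloud(d,K,R,t); Z=P[...,2];m=np.zeros(d.shape,bool);m[140:250,130:195]=1
rects(P,m&(Z>.006)&(Z<.03),'plate',300)
E
```

```text
{'clock': 22.233, 'joints': [-0.135, -0.021, 1.599, -0.0, 1.561, -0.156], 'eef_pos': [0.496, 0.01, 0.211], 'orientation': [0.001, 0.7, 0.714, 0.001], 'force': [-0.132, -0.597, 0.497], 'width': 0.086, 'finger_force': 0.0}
head 910 [249. 181.] [0.4943 0.0105] [0.0297 0.0293] 1.18 0.1015
collar 76 [249. 157.] [0.4944 0.027 ] [0.0191 0.0049] 1.68 0.0536
collar 136 [400. 349.] [ 0.7609 -0.2887] [0.0279 0.0374] 88.68 0.0545
bore (0.4941, -0.052) 143 centroid [ 0.4937 -0.0511] circ [ 0.4934 -0.0513] 0.0086
bore (0.4957, 0.071) 299 centroid [0.4957 0.0722] circ [0.4951 0.072 ] 0.0114
plate 1303 [158. 196.] [0.5309 0.2884] [0.0775 0.2072] 88.13 0.0111h.py:25: RuntimeWarning: divide by zero encountered in divide
  C=-R.T@t; k=(zt-C[2])/(P[...,2]-C[2]); Q=C+(P-C)*k[...,None]
h.py:25: RuntimeWarning: invalid value encountered in multiply
  C=-R.T@t; k=(zt-C[2])/(P[...,2]-C[2]); Q=C+(P-C)*k[...,None]
```

Call:
carry_out:
  series:
    - [[0.3,-1,0],[0,0,7]]
    - [[0.6,-2,0],[0,0,14]]
    - [[0.9,-3,0],[0,0,21]]
    - [[1.2,-4,0],[0,0,28]]
    - [[1.5,-5,0],[0,0,35]]
    - [[1.8,-6,0],[0,0,42]]
    - [[2,-7,0],[0,0,49]]
    - [[2.25,-8,0],[0,0,56]]

```text
clock: 23.0
eef_pos: [0.5812, -0.2964, 0.2086]
orientation: [-0.001, 0.294, 0.956, 0.0]
force: [0.5, 0.9, 0.7]
width: 0.0854
finger_force: 0.0
```

Call:
carry_out:
  series:
    - [[0,-0.4,0],[0,0,7]]
    - [[0,-0.4,0],[0,0,14]]
    - [[0,-0.4,0],[0,0,14]]
    - [[0,-0.4,0],[0,0,14]]
    - [[0,-0.4,0],[0,0,14]]

```text
clock: 23.42
eef_pos: [0.5814, -0.3098, 0.2099]
orientation: [-0.0, 0.18, 0.984, 0.0]
force: [-0.0, 0.6, -0.1]
width: 0.0854
finger_force: 0.0
```

```bash
python3 - <<'E'
from h import *
st()
im,d,K,R,t=cap('wrist'); P=cloud(d,K,R,t,True); Z=P[...,2]
rects(P,(Z>.095)&(Z<.107),'head',50); rects(P,(Z>.052)&(Z<.057),'collar',40)
E
```

```text
{'clock': 23.417, 'joints': [-0.606, 0.325, 1.206, -0.0, 1.611, -1.815], 'eef_pos': [0.581, -0.31, 0.21], 'orientation': [-0.0, 0.18, 0.984, 0.0], 'force': [-0.015, 0.586, -0.089], 'width': 0.085, 'finger_force': 0.0}
head 437 [476.  25.] [0.4945 0.0091] [0.0296 0.0317] 0.74 0.1016
head 309 [235. 191.] [ 0.585  -0.3272] [0.0169 0.0169] 69.82 0.1013
collar 69 [447.  34.] [ 0.4953 -0.0065] [0.0227 0.0077] 1.7 0.0539
collar 315 [233. 174.] [ 0.5766 -0.3293] [0.0204 0.0386] 12.53 0.0535
collar 128 [249. 184.] [ 0.5939 -0.3158] [0.0097 0.0208] 64.81 0.0536
collar 154 [310. 284.] [ 0.7459 -0.2881] [0.0309 0.0105] 72.19 0.0544
collar 207 [313. 297.] [ 0.7701 -0.2849] [0.0409 0.0239] 66.37 0.0546
```

Call:
carry_out:
  series:
    - [[0.09,-0.44,0],[0,0,0.7]]
    - [[0.09,-0.44,-1],[0,0,0.7]]
    - [[0.09,-0.44,-2],[0,0,0.7]]
    - [[0.09,-0.44,-3],[0,0,0.7]]
    - [[0.09,-0.44,-4],[0,0,0.7]]
    - [[0.09,-0.44,-4.4],[0,0,0.7]]
    - [[0.09,-0.44,-4.52],[0,0,0.7]]
    - [[0.09,-0.44,-4.52],[0,0,0.7]]

```text
clock: 24.13
eef_pos: [0.5849, -0.3273, 0.0289]
orientation: [-0.001, 0.172, 0.985, 0.0]
force: [-0.2, -0.4, 0.6]
width: 0.0855
finger_force: 0.0
```

Call:
carry_out:
  series:
    - [[0,0,0],[0,0,0]]
    - [[0,0,0],[0,0,0]]
    - [[0,0,0],[0,0,0]]
    - [[0,0,0],[0,0,0]]
    - [[0,0,0],[0,0,0]]
    - [[0,0,0],[0,0,0]]
    - [[0,0,0],[0,0,0]]
    - [[0,0,0],[0,0,0]]
  fingers: 1

```text
clock: 24.8
eef_pos: [0.5854, -0.3284, 0.0305]
orientation: [0.0, 0.172, 0.985, -0.0]
force: [-1.2, 1.3, 6.3]
width: 0.0168
finger_force: 88.2
```

Call:
carry_out:
  series:
    - [[0,0,0.3],[0,0,0]]
    - [[0,0,0.7],[0,0,0]]
    - [[0,0,1.2],[0,0,0]]
    - [[0,0,1.8],[0,0,0]]
    - [[0,0,2.4],[0,0,0]]
    - [[0,0,3],[0,0,0]]
    - [[0,0,3],[0,0,0]]
    - [[0,0,3],[0,0,0]]

```text
clock: 25.47
eef_pos: [0.5855, -0.3284, 0.1516]
orientation: [0.001, 0.172, 0.985, -0.001]
force: [0.1, 0.4, -2.9]
width: 0.0168
finger_force: 87.7
```

Call:
carry_out:
  series:
    - [[-0.3,0.7,0],[0,0,-7]]
    - [[-0.6,1.4,0],[0,0,-14]]
    - [[-0.9,2,0],[0,0,-21]]
    - [[-1.2,2.7,0],[0,0,-28]]
    - [[-1.5,3.4,0],[0,0,-35]]
    - [[-1.8,4,0],[0,0,-42]]
    - [[-2,4.5,0],[0,0,-49]]
    - [[-2.26,4.95,0],[0,0,-56]]

```text
clock: 26.13
eef_pos: [0.4937, -0.1286, 0.1487]
orientation: [-0.001, 0.617, 0.787, -0.0]
force: [0.5, -0.0, -1.5]
width: 0.017
finger_force: 87.8
```

Call:
carry_out:
  series:
    - [[0,0,0],[0,0,-7]]
    - [[0,0,0],[0,0,-14]]
    - [[0,0,0],[0,0,-15.5]]
    - [[0,0,0],[0,0,-15.5]]
    - [[0,0,0],[0,0,-15.5]]
    - [[0,0,0],[0,0,-15.5]]

```text
clock: 26.63
eef_pos: [0.4945, -0.1301, 0.1492]
orientation: [-0.0, 0.715, 0.7, -0.0]
force: [-0.8, 0.6, -1.6]
width: 0.0169
finger_force: 87.9
```

```bash
python3 - <<'E' 2>/dev/null
from h import *
st(); p,r=tool()
im,d,K,R,t=cap('wrist'); P=cloud(d,K,R,t,True); Z=P[...,2]
bores(P,R,t,[(.4941,-.052),(.4957,.071)],.014)
T=r.inv().apply((P-p).reshape(-1,3)).reshape(P.shape)
for v in range(208,304,8): print(v,T[v,[244,249,254]].round(4).tolist())
h=(T[...,2]<-.065)&(T[...,2]>-.076)&(abs(T[...,0])<.03)&(abs(T[...,1])<.011); q=T[h]; print(h.sum(),q.min(0),q.max(0),np.median(q,0))
E
```

```text
{'clock': 26.633, 'joints': [-0.408, 0.042, 1.662, -0.0, 1.439, -0.387], 'eef_pos': [0.494, -0.13, 0.149], 'orientation': [-0.0, 0.715, 0.7, -0.0], 'force': [-0.834, 0.591, -1.64], 'width': 0.017, 'finger_force': 87.939}
bore (0.4941, -0.052) 261 centroid [ 0.494  -0.0522] circ [ 0.494  -0.0523] 0.0085
bore (0.4957, 0.071) 0 centroid [nan nan] circ [0. 0.] 0.0
208 [[0.0172, -0.0036, -0.0237], [0.0169, -0.001, -0.0228], [0.0173, 0.0016, -0.024]]
216 [[0.0125, -0.0036, -0.0232], [0.0125, -0.001, -0.0232], [0.0126, 0.0017, -0.0234]]
224 [[0.0079, -0.0037, -0.023], [0.0078, -0.001, -0.0228], [0.0079, 0.0017, -0.0232]]
232 [[0.008, -0.0034, -0.0345], [0.0083, -0.0009, -0.035], [0.0078, 0.0016, -0.0339]]
240 [[0.0084, -0.0032, -0.0449], [0.0081, -0.0009, -0.0444], [0.008, 0.0015, -0.044]]
248 [[0.0086, -0.0031, -0.054], [0.0085, -0.0009, -0.0536], [0.0085, 0.0013, -0.0537]]
256 [[0.0083, -0.0029, -0.061], [0.0079, -0.0008, -0.0602], [0.0083, 0.0013, -0.0609]]
264 [[0.0078, -0.0028, -0.067], [0.0079, -0.0008, -0.0672], [0.0076, 0.0012, -0.0667]]
272 [[0.0059, -0.0028, -0.0703], [0.0063, -0.0008, -0.0708], [0.0071, 0.0012, -0.0722]]
280 [[0.0027, -0.0028, -0.0711], [0.0028, -0.0008, -0.0712], [0.0034, 0.0012, -0.0722]]
288 [[-0.0003, -0.0028, -0.0724], [-0.0001, -0.0008, -0.0727], [-0.0005, 0.0012, -0.0721]]
296 [[-0.0055, -0.0028, -0.0706], [-0.005, -0.0008, -0.0713], [-0.0053, 0.0013, -0.0708]]
2346 [-0.01084356 -0.01099931 -0.07597186] [ 0.012774    0.01093055 -0.06503966] [ 0.00235827 -0.00037652 -0.07081967]
```

Call:
carry_out:
  series:
    - [[0,1,0],[0,0,0]]
    - [[0,1.97,-0.4],[0,3,0]]
    - [[0,1.97,-0.8],[0,7,0]]
    - [[0,1.97,-1.2],[0,10,0]]
    - [[0,1.97,-1.6],[0,10,0]]
    - [[0,1.97,-1.6],[0,10,0]]
    - [[0,1.97,-1.6],[0,10,0]]
    - [[0,1.97,-1.6],[0,10,0]]

```text
clock: 27.35
eef_pos: [0.4949, -0.0516, 0.0866]
orientation: [-0.06, 0.712, 0.696, -0.062]
force: [-0.1, 0.1, -1.9]
width: 0.0171
finger_force: 88.3
```

```bash
python3 - <<'E'
from h import *
print(foot((-.0008,-.0004,.0188)).round(4), tool()[0])
E
```

```text
[ 0.4913 -0.0523  0.0682] [ 0.49493991 -0.05155179  0.08662694]
```

Call:
carry_out:
  series:
    - [[0.055,0,-0.15],[0,0,0]]
    - [[0.055,0,-0.3],[0,0,0]]
    - [[0.055,0,-0.4],[0,0,0]]
    - [[0.055,0,-0.48],[0,0,0]]
    - [[0.055,0,-0.52],[0,0,0]]
    - [[0.055,0,-0.56],[0,0,0]]
    - [[0.055,0,-0.58],[0,0,0]]
    - [[0.055,0,-0.58],[0,0,0]]

```text
clock: 28.02
eef_pos: [0.4969, -0.0513, 0.0624]
orientation: [-0.061, 0.712, 0.696, -0.062]
force: [0.2, 0.5, -2.6]
width: 0.017
finger_force: 88.3
```

```bash
python3 - <<'E'
from h import *
print(foot((-.0008,-.0004,.0188)).round(4), tool()[0],sensors.observe()['ft_torque'])
E
```

```text
[ 0.4932 -0.0521  0.044 ] [ 0.49689529 -0.05131301  0.06242013] [ 0.06425506 -0.14085044  0.00842222]
```

Call:
carry_out:
  series:
    - [[0,0,0],[0,0,0]]
    - [[-0.015,0,0],[0,-2.5,0]]
    - [[-0.03,0,0],[0,-5,0]]
    - [[-0.045,0,0],[0,-7.5,0]]
    - [[-0.06,0,0],[0,-10,0]]
    - [[-0.06,0,0],[0,-10,0]]
    - [[-0.06,0,0],[0,-10,0]]
    - [[-0.06,0,-0.05],[0,-10,0]]

```text
clock: 28.68
eef_pos: [0.495, -0.0515, 0.061]
orientation: [-0.0, 0.715, 0.699, -0.0]
force: [-0.4, -0.5, -1.3]
width: 0.0169
finger_force: 88.5
```

Call:
carry_out:
  series:
    - [[0,0,-0.1],[0,0,0]]
    - [[0,0,-0.2],[0,0,0]]
    - [[0,0,-0.3],[0,0,0]]
    - [[0,0,-0.4],[0,0,0]]
    - [[0,0,-0.5],[0,0,0]]
    - [[0,0,-0.58],[0,0,0]]
    - [[0,0,-0.65],[0,0,0]]
    - [[0,0,-0.68],[0,0,0]]

```text
clock: 29.35
eef_pos: [0.4943, -0.0513, 0.0328]
orientation: [-0.0, 0.715, 0.699, -0.0]
force: [0.3, 0.1, -1.9]
width: 0.0172
finger_force: 88.5
```

Call:
carry_out:
  series:
    - [[0,0,-0.03],[0,0,0]]
    - [[0,0,-0.06],[0,0,0]]
    - [[0,0,-0.07],[0,0,0]]
    - [[0,0,-0.07],[0,0,0]]

```text
clock: 29.68
eef_pos: [0.4946, -0.0513, 0.0306]
orientation: [0.0, 0.715, 0.699, 0.0]
force: [0.2, 0.4, -1.9]
width: 0.0173
finger_force: 88.9
```

Predicted foot 0.0118. I'll seat it another millimetre until contact shows.

Call:
carry_out:
  series:
    - [[0,0,-0.02],[0,0,0]]
    - [[0,0,-0.04],[0,0,0]]
    - [[0,0,-0.04],[0,0,0]]

```text
clock: 29.93
eef_pos: [0.4947, -0.0514, 0.0304]
orientation: [0.0, 0.715, 0.699, 0.0]
force: [-11.8, 3.2, 23.4]
width: 0.017
finger_force: 92.0
```

Call:
carry_out:
  series:
    - [[0,0,0],[0,0,0]]
    - [[0,0,0],[0,0,0]]
    - [[0,0,0],[0,0,0]]
    - [[0,0,0],[0,0,0]]
    - [[0,0,0],[0,0,0]]
    - [[0,0,0],[0,0,0]]
    - [[0,0,0],[0,0,0]]
    - [[0,0,0],[0,0,0]]
  fingers: 0

```text
clock: 30.6
eef_pos: [0.4945, -0.0513, 0.0288]
orientation: [-0.0, 0.715, 0.699, -0.0]
force: [0.0, -0.3, 0.3]
width: 0.0852
finger_force: 0.0
```

Call:
carry_out:
  series:
    - [[0,0,0.5],[0,0,0]]
    - [[0,0,1],[0,0,0]]
    - [[0,0,2],[0,0,0]]
    - [[0,0,3],[0,0,0]]
    - [[0,0,4],[0,0,0]]
    - [[0,0,4.5],[0,0,0]]
    - [[0,0,4.5],[0,0,0]]
    - [[0,0,4.5],[0,0,0]]

```text
clock: 31.27
eef_pos: [0.4949, -0.0514, 0.2098]
orientation: [0.001, 0.715, 0.699, 0.001]
force: [0.2, -1.1, -0.7]
width: 0.0854
finger_force: 0.0
```

```bash
python3 - <<'E'
from h import *
st()
im,d,K,R,t=cap('wrist'); P=cloud(d,K,R,t,True); Z=P[...,2]; cv2.imwrite('pics/w10.png',im)
rects(P,(Z>.095)&(Z<.11),'head',50); rects(P,(Z>.052)&(Z<.06),'collar',40)
im,d,K,R,t=cap('top'); P=cloud(d,K,R,t); Z=P[...,2];m=np.zeros(d.shape,bool);m[140:250,130:195]=1
rects(P,m&(Z>.006)&(Z<.03),'plate',300)
E
```

```text
{'clock': 31.267, 'joints': [-0.258, -0.016, 1.598, -0.0, 1.558, -0.236], 'eef_pos': [0.495, -0.051, 0.21], 'orientation': [0.001, 0.715, 0.699, 0.001], 'force': [0.19, -1.149, -0.672], 'width': 0.085, 'finger_force': 0.0}
head 978 [249. 118.] [0.4944 0.0096] [0.0296 0.0292] 88.97 0.1016
head 343 [249. 181.] [ 0.4935 -0.0512] [0.0174 0.0177] 89.04 0.1015
collar 474 [250. 168.] [ 0.4945 -0.0481] [0.0322 0.0376] 84.26 0.0536
plate 1327 [158. 197.] [0.5309 0.2889] [0.0777 0.2076] 88.35 0.0113
```

View pics/w10.png

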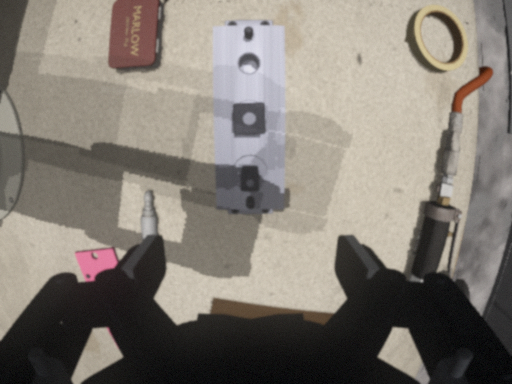

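The view shows the large pin (249,118) and the small pin (250,180) upright with their collars on the block. Head tops are at 0.1015 m as required, the plate lies centred on the mat, and the gripper is clear. Handing in.

```bash
python3 -c "
from rig import ctrl; print(ctrl.hand_in())"
```

```text
the job is handed in; nothing more can be done
None
```

The job is handed in, no verdict returned: the plate lies centred on the mat (put back once after a knock), the large and small pins are home in their own bores (there was no medium pin), and everything is released.

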